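# Build the coolers on two circuit boards

## Robot

A 6-joint arm with a two-finger parallel gripper is mounted at the origin on a cart in front of the work surface, level with it; the furniture and walls round the work are solid. World frame = base frame: x ahead of the robot, y to its left, z up, the work surface at z = 0. Lengths are in m, angles in rad, forces in N, time in s.
With the tool pointing down it reaches from about 0.3 to 0.775 m from the base axis. Payload 14.6 kg.
Tool frame: the origin (TCP) lies on the mounting face of the last link; the fingertips stand 173 mm ahead of it and the grasp point (between the pads) lies 155 mm ahead of it; z points along the fingers, y is the line along which they close (so a half turn about z gives the same grasp; the last joint's range is limited). The gripper opens to 85 mm and grips with 20 to 120 N. Pads are 22 mm wide; open, the fingers measure 114 mm over their backs; the gripper's body (76 mm by 85 mm) begins 54 mm behind the grasp point. The pads swing forward as they close: fully open they stand 13 mm farther back than shut.
Start: joints at [1.084, 0.3, 1.521, -0, 1.321, -0.067], TCP at [0.224, 0.502, 0.405] pointing down, gripper open.
Joint ranges: [-3.03, 3.03], [-0.79, 2.21], [0.23, 2.52], [-1.04, 4.18], [0, 3.07], [-2.55, 2.55]. Speed limits (rad/s): [2.22, 2.22, 2.57, 3.14, 3.14, 3.14].

## Interface

Orientations are given as a rotation vector (axis times angle).
In Python, from workcell import robot gives the robot as it stands.
- The arm moves only by the tool play_rows, never from a script. Its argument "series" is a list that holds one entry, the list of rows, each a list of 4 numbers: the shift along the tool's x, y, z in units of 40 mm (1.0 is 40 mm), then the turn about the tool's z in rad. In form: [[[tx, ty, tz, spin], ...]]. A call has 1 to 5 rows; each row shifts and turns the commanded pose from where the row before left it, along the tool's axes as they then stand; what a row does not reach is not made up. A row lasts 1/10 s, in which the tool goes at most 50 mm and 8.59 degrees, less where a joint would pass 70% of its speed; a pose out of reach is approached as far as the arm can. A call is refused whole if a number of a shift passes 1 or a number of a turn 0.15, either way. A call with a gripper value outside its range is refused whole. "claw" is the opening, from -1 (shut) to 1 (fully open), set as the call begins (left out, the last holds). The fingers move at their own pace and stop on an object; "squeeze" is the grip in N (left out, the last holds). Time passes only in rows, so rows that do not move let the fingers close. It gives the time, the measured TCP pose, the force, the opening and the grip force at its end, in the units of the state.
- robot.get_state(): the state, without advancing time (a new reading comes with each control period).
- robot.get_image(name): name is "side" or "top"; returns (picture, depth): 480x640x3 uint8, red, green, blue; 480x640 float32, m along the optical axis (not along the pixel's ray), 0 where there is no reading.
- robot.get_calibration(name): a dict with "K" (3x3 intrinsics, pixels), "dist_coeffs" ([k1, k2, p1, p2, k3] as OpenCV has them; the pictures are not rectified), "extrinsics" (4x4, takes a point from camera to world coordinates). Camera axes: x right, y up, looking along -z (the intrinsics and any distortion apply to the point x, -y, -z); pixel columns grow to the right and rows downward; lengths in m; the calibration is good to about 2 mm. A picture is of the moment at which its call begins. get_calibration takes no time and is no camera call.
- robot.close_job(): hands the job in; it is judged then, once.
The state is a dict: "t": time; "qpos": joint angles; "joint_vel": joint speeds; "joint_torque": joint torques, N m; "eef_pos": TCP position; "eef_rot": TCP orientation; "wrist_force": force on the tool from outside, world axes, zero at the start; "torque": the same for the moment, N m; "gripper_width": finger opening in m; "finger_force": force on a finger pad.
Only numpy, scipy, OpenCV 4.12 (cv2) and the standard library are available. Lean on these libraries where they do the work, as an engineer would, in place of code of your own. Each camera call takes 0.05 s, during which the arm holds its last target. There are 200 camera calls.

## Task

Fit the cooling parts to the two circuit boards. On the board with the large processor, lay the flat copper plate on the processor, then the large finned heat sink on the plate with its fins up, and then the fan flat on top of that heat sink; on the other board, put the small finned heat sink, fins up, on the small chip. Each part must sit flat, centred and with its sides square to the board, and be let go.

Things in the scene. Friction and masses are not known exactly. Their poses are not given: they have to be found in the camera images.
- processor_board: Green circuit board, 84 x 70 mm, on four short feet, with a large square metal-topped processor of 36 x 36 mm in its middle; white edge connector at -x. Fixed to the bench. Origin: centre of the underside, on the bench; z up, x along the 84 mm side; chip centre is straight above the origin, its flat top 12 mm above the bench. All else on the board is no higher.
- small_chip_board: Green circuit board of the same size, 84 x 70 mm, but with a small square metal-topped chip of 20 x 20 mm in its middle; white edge connector at -x. Fixed to the bench. Origin: centre of the underside, on the bench; z up, x along the 84 mm side; chip centre is straight above the origin, its flat top 12 mm above the bench. All else on the board is no higher.
- copper_plate: Flat square copper plate with four small holes, 44 x 44 x 8 mm (about 0.13 kg). Origin: centre of its underside; x and y along its sides, z up. Lies flat on the bench at the start, right way up and clear of other things by at least a finger's width; grip across two parallel sides.
- large_heatsink: Large square finned heat sink, 40 x 40 x 18 mm, a 4 mm base with upright fins that run along its x (about 0.045 kg). Origin: centre of its underside (base); z up. Lies flat on the bench at the start, right way up and clear of other things by at least a finger's width; grip across two parallel sides.
- fan: Black square axial fan, 40 x 40 x 10 mm (about 0.02 kg). Origin: centre of its underside; x and y along its sides, z up. Lies flat on the bench at the start, right way up and clear of other things by at least a finger's width; grip across two parallel sides.
- small_heatsink: Small square finned aluminium heat sink, 26 x 26 x 14 mm, a 3.5 mm base with six upright fins that run along its x (about 0.02 kg). Origin: centre of its underside (base); z up. Lies flat on the bench at the start, right way up and clear of other things by at least a finger's width; grip across two parallel sides.
Not all that is in view belongs to the job. What is shaped like the large_heatsink but blue or green is not meant.

How it is judged:
By the outcome, as a careful person would: the job done as asked, in the order asked, and still so for the second after the job is handed in, with the robot touching nothing.
It also fails if it takes over 96 s, if anything falls off the work surface, if the arm or the gripper's body presses on something with over 40 N, if the wrist force passes 120 N, or if a joint passes its speed limit or range.

## Working session

There is one attempt and no reset: what is moved stays moved. The work goes in short steps, Python scripts to look and compute and a tool call to move; the robot and the scene stay as the last step left them, time stands still between calls to the robot, and variables do not carry over. Pictures are saved under pics/ and viewed, at most 16 in all, crops included, and the job is handed in when it is done.

Besides the shell and the picture viewer there is one more tool, called in YAML: its name, and indented under it one key for each argument. play_rows: Moves the arm, as the interface text tells. Its arguments: {"type":"object","properties":{"series":{"type":"array"},"claw":{"type":"number"},"squeeze":{"type":"number"}},"required":["series"]}

```bash
ls; mkdir -p pics; cat > h.py <<'E'
import numpy as np, cv2
from workcell import robot
def snap(n):
    im,d=robot.get_image(n); np.savez(f'pics/{n}.npz',im=im,d=d); return im,d
def world(n,u,v,d=None,z=None):
    c=robot.get_calibration(n);K=np.array(c['K']);E=np.array(c['extrinsics'])
    p=cv2.undistortPoints(np.array([[[u,v]]],float),K,np.array(c['dist_coeffs']))[0,0]
    r=np.array([p[0],-p[1],-1.0]); o=E[:3,3]; w=E[:3,:3]@r
    if z is not None: d=(z-o[2])/w[2]
    return o+w*d
E
python3 - <<'E'
from h import *
for n in('top','side'):
    im,d=snap(n); cv2.imwrite(f'pics/{n}0.png',im[:,:,::-1])
    c=robot.get_calibration(n); print(n,c)
print(robot.get_state())
E
```

```text
pics
top {'K': array([[472.39538361,   0.        , 305.2126348 ],
       [  0.        , 472.39538361, 242.86951717],
       [  0.        ,   0.        ,   1.        ]]), 'dist_coeffs': array([-0.01510705,  0.        ,  0.        ,  0.        ,  0.        ]), 'extrinsics': array([[-0.02123001,  0.98510781, -0.17062208,  0.35239838],
       [-0.99949849, -0.02492351, -0.0195343 ,  0.00731335],
       [-0.0234959 ,  0.1701218 ,  0.98514289,  0.96125067],
       [ 0.        ,  0.        ,  0.        ,  1.        ]])}
side {'K': array([[467.72160608,   0.        , 324.87324837],
       [  0.        , 467.72160608, 236.55099816],
       [  0.        ,   0.        ,   1.        ]]), 'dist_coeffs': array([-0.1093526,  0.       ,  0.       ,  0.       ,  0.       ]), 'extrinsics': array([[-0.614323  ,  0.33952851, -0.71226936, -0.15133438],
       [-0.78904394, -0.25963378,  0.5567764 ,  0.50337833],
       [ 0.00411228,  0.90405237,  0.42740192,  0.41533388],
       [ 0.        ,  0.        ,  0.        ,  1.        ]])}
{'t': 0.1, 'qpos': array([ 1.08440096e+00,  3.00415250e-01,  1.52155201e+00, -2.45036328e-05,
        1.32071524e+00, -6.66259537e-02]), 'joint_vel': array([-1.34902156e-03, -3.06055340e-03, -6.12979122e-04,  2.51542856e-05,
        2.90261808e-03, -7.56159905e-04]), 'joint_torque': array([ 1.09517772e-03, -5.44380891e+01, -3.62366295e+01, -1.03220627e-04,
        3.07423652e-03, -2.54030959e-05]), 'eef_pos': array([0.22415209, 0.50220959, 0.40416415]), 'eef_rot': array([-6.54475187e-01, -3.07238312e+00,  1.65693727e-03]), 'wrist_force': array([ 0.62964257, -0.25247346, -0.60170446]), 'torque': array([-0.0066143 , -0.01391586,  0.01758311]), 'finger_force': 0.0, 'gripper_width': 0.08566097400517197}
```

View pics/top0.png

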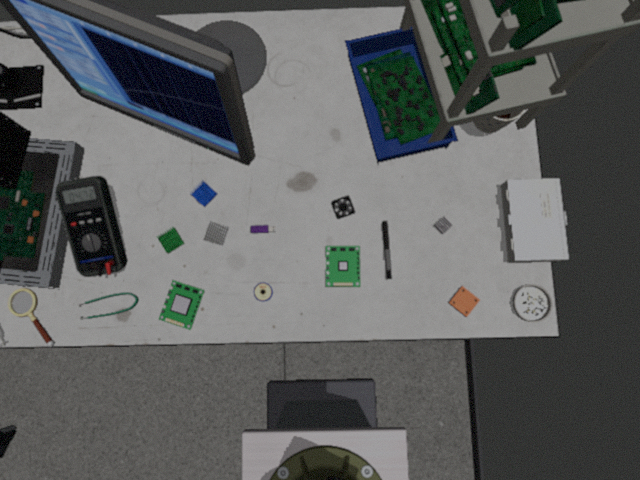

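View pics/side0.png

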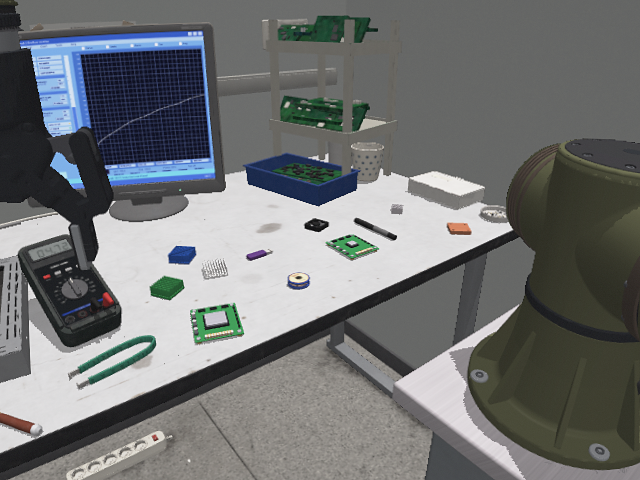

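The top view shows: processor board (182,304), small-chip board (343,266), copper plate (463,301), grey large heat sink (216,233), fan (343,206), small heat sink (442,225). The blue and green ones are decoys. Enlarged crops come next.

```bash
python3 - <<'E'
from h import *
im=np.load('pics/top.npz')['im'][:,:,::-1]
cs=[(182,304,30),(343,266,30),(463,301,20),(216,233,20),(343,206,20),(442,225,20)]
t=[]
for u,v,r in cs:
    t.append(cv2.resize(np.ascontiguousarray(im[v-r:v+r,u-r:u+r]),(264,264),interpolation=cv2.INTER_CUBIC))
cv2.imwrite('pics/mos.png',np.vstack([np.hstack(t[:3]),np.hstack(t[3:])]))
E
```

```text
(no output)
```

View pics/mos.png

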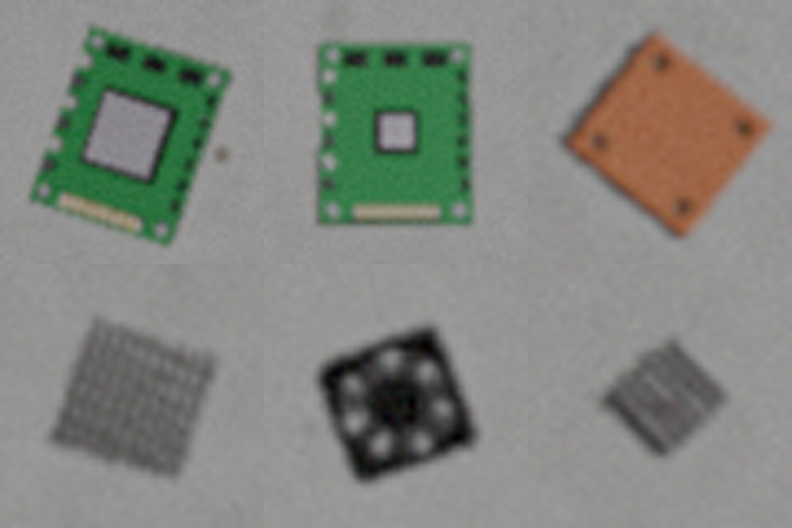

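```bash
cat >> h.py <<'E'
from scipy.optimize import minimize
def proj(n,P):
    c=robot.get_calibration(n);K=np.array(c['K']);E=np.array(c['extrinsics'])
    q=(np.asarray(P,float)-E[:3,3])@E[:3,:3]; q=q*[1,-1,-1]
    return cv2.projectPoints(q,np.zeros(3),np.zeros(3),K,np.array(c['dist_coeffs']))[0][:,0]
def fit(n,im,x0,sx,sy,z0,z1,r=None,dark=None,fixyaw=None):
    """x0=(x,y,yaw); silhouette of a box against its local background"""
    u0,v0=np.round(proj(n,[[x0[0],x0[1],z1]])[0]).astype(int)
    r=r or 26
    a=cv2.GaussianBlur(im,(0,0),.6)[v0-r:v0+r,u0-r:u0+r].astype(float)
    def hull(p):
        c,s=np.cos(p[2]),np.sin(p[2])
        P=[[p[0]+c*i*sx/2-s*j*sy/2,p[1]+s*i*sx/2+c*j*sy/2,z] for i in(-1,1) for j in(-1,1) for z in(z0,z1)]
        h=cv2.convexHull(proj(n,P).astype(np.float32))[:,0]-[u0-r,v0-r]
        m=np.zeros((r*16,r*16),np.uint8)
        cv2.fillConvexPoly(m,np.round((h*8+3.5)*16).astype(np.int32),255,shift=4)
        return cv2.resize(m,(r*2,r*2),interpolation=cv2.INTER_AREA)/255.
    def cost(p):
        if fixyaw is not None:p=[p[0],p[1],fixyaw]
        m=cv2.GaussianBlur(hull(p),(0,0),.7); A=np.stack([m.ravel(),np.ones(m.size)],1)
        b=a.reshape(-1,3); k=np.linalg.lstsq(A,b,rcond=None)[0]
        return ((b-A@k)**2).mean()
    best=None
    for dy in ([0] if fixyaw is not None else [-.15,0,.15]):
        s=np.array([x0[0],x0[1],x0[2]+dy]); S=np.array([s]+[s+e for e in np.diag([.006,.006,.12])])
        o=minimize(cost,s,method='Nelder-Mead',options=dict(initial_simplex=S,xatol=1e-4,fatol=1e-3))
        if best is None or o.fun<best.fun:best=o
    return best.x,best.fun
E
cat > m.py <<'E'
from h import *
D=dict(plate=(463,301,.044,.044,0,.008,-.75,22),lhs=(216,233,.040,.040,0,.018,-.3,20),fan=(343,206,.04,.04,0,.01,.3,18),shs=(442,225,.026,.026,0,.014,.8,13),
 pboard=(182,304,.084,.07,.004,.009,-.3,30),pchip=(182,304,.036,.036,.010,.012,-.3,13),sboard=(343,266,.084,.07,.004,.009,0,30),schip=(343,266,.02,.02,.010,.012,0,8))
if __name__=='__main__':
  for k,(u,v,sx,sy,z0,z1,yaw,r) in D.items():
    p=world('top',u,v,z=z1)
    for n in('top','side'):
        im=np.load(f'pics/{n}.npz')['im']
        x,f=fit(n,im,(p[0],p[1],yaw),sx,sy,z0,z1,r=r if n=='top' else int(r*1.3))
        print(k,n,np.round(x,4),round(f,1))
E
python3 m.py
```

```text
plate top [ 0.3923 -0.2872 -0.7202] 32.1
plate side [ 0.3913 -0.2866 -0.6973] 2587.7
lhs top [ 0.542   0.2104 -0.3213] 16.3
lhs side [ 0.5397  0.2141 -0.2604] 636.3
fan top [ 0.5921 -0.053   0.3263] 169.3
fan side [ 0.5918 -0.053   0.3817] 2302.9
shs top [ 0.5478 -0.2552  0.7152] 16.4
shs side [ 0.5465 -0.2547  0.7508] 158.7
pboard top [ 0.3985  0.2792 -0.3294] 363.1
pboard side [ 0.3942  0.282  -0.3291] 1673.8Traceback (most recent call last):
  File "m.py", line 9, in <module>
    x,f=fit(n,im,(p[0],p[1],yaw),sx,sy,z0,z1,r=r if n=='top' else int(r*1.3))
        ~~~^^^^^^^^^^^^^^^^^^^^^^^^^^^^^^^^^^^^^^^^^^^^^^^^^^^^^^^^^^^^^^^^^^
  File "h.py", line 36, in fit
    o=minimize(cost,s,method='Nelder-Mead',options=dict(initial_simplex=S,xatol=1e-4,fatol=1e-3))
    res = _minimize_neldermead(fun, x0, args, callback, bounds=bounds,
                               **options)
    fxr = func(xr)
    fx = function(np.copy(x), *(wrapper_args + args))
  File "h.py", line 30, in cost
    m=cv2.GaussianBlur(hull(p),(0,0),.7); A=np.stack([m.ravel(),np.ones(m.size)],1)
                       ~~~~^^^
  File "h.py", line 24, in hull
    h=cv2.convexHull(proj(n,P).astype(np.float32))[:,0]-[u0-r,v0-r]
                     ~~~~^^^^^
  File "h.py", line 13, in proj
    c=robot.get_calibration(n);K=np.array(c['K']);E=np.array(c['extrinsics'])
ValueError: time passes only in moves, steps and waits
```

```bash
python3 - <<'E'
s=open('h.py').read()
s=s.replace("from workcell import robot\n","from workcell import robot\nCAL={n:robot.get_calibration(n) for n in('top','side')}\n",1).replace("c=robot.get_calibration(n)","c=CAL[n]")
open('h.py','w').write(s)
E
python3 m.py; python3 -c "
from h import *
im=np.load('pics/side.npz')['im'][:,:,::-1]
t=[]
for u,v in [(215,268),(217,322),(316,225),(350,245),(397,209),(459,229)]:
    t.append(cv2.resize(np.ascontiguousarray(im[v-30:v+30,u-30:u+30]),(264,264),interpolation=cv2.INTER_CUBIC))
cv2.imwrite('pics/mos2.png',np.vstack([np.hstack(t[:3]),np.hstack(t[3:])]))"
```

```text
plate top [ 0.3923 -0.2872 -0.7202] 32.1
plate side [ 0.3913 -0.2866 -0.6973] 2587.7
lhs top [ 0.542   0.2104 -0.3213] 16.3
lhs side [ 0.5397  0.2141 -0.2604] 636.3
fan top [ 0.5921 -0.053   0.3263] 169.3
fan side [ 0.5918 -0.053   0.3817] 2302.9
shs top [ 0.5478 -0.2552  0.7152] 16.4
shs side [ 0.5465 -0.2547  0.7508] 158.7
pboard top [ 0.3985  0.2792 -0.3294] 363.1
pboard side [ 0.3942  0.282  -0.3291] 1673.8
pchip top [ 0.3984  0.2807 -0.3108] 331.2
pchip side [ 0.3998  0.2777 -0.3507] 3583.9
sboard top [ 0.4684 -0.048  -0.0306] 187.0
sboard side [ 0.4644 -0.0442 -0.034 ] 1885.9
schip top [ 0.4693 -0.049  -0.0358] 366.9
schip side [ 0.4579 -0.0317  0.2655] 2852.1
```

View pics/mos2.png

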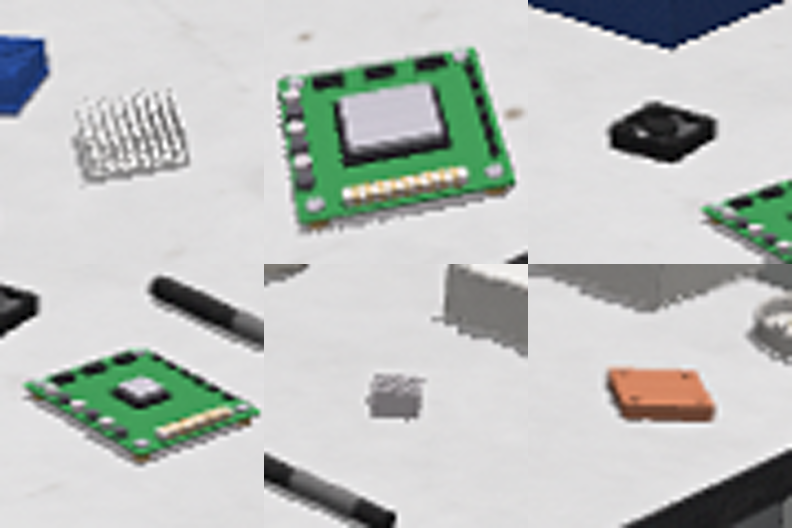

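Side crops: the white connector lies nearest the robot on both boards, so board x points away from the robot. The chips are bright lids on darker bases. I'll refine the chip fit with a lid-plus-base model.

```bash
cat > b.py <<'E'
from h import *
def poly(n,x,y,t,s,z,u0,v0,r,sy=None):
    sy=sy or s; c,q=np.cos(t),np.sin(t)
    P=[[x+c*i*s/2-q*j*sy/2,y+q*i*s/2+c*j*sy/2,z] for i,j in((-1,-1),(-1,1),(1,1),(1,-1))]
    h=proj(n,P)-[u0-r,v0-r]; m=np.zeros((r*16,r*16),np.uint8)
    cv2.fillConvexPoly(m,np.round((h*8+3.5)*16).astype(np.int32),255,shift=4)
    return cv2.GaussianBlur(cv2.resize(m,(2*r,2*r),interpolation=cv2.INTER_AREA)/255.,(0,0),.7)
def run(n,im,x0,S,r,board):
    u0,v0=np.round(proj(n,[[x0[0],x0[1],.012]])[0]).astype(int)
    a=cv2.GaussianBlur(im,(0,0),.6)[v0-r:v0+r,u0-r:u0+r].astype(float)
    if board: # non-background: saturation-like + darkness
        a=(np.clip((a.max(2)-a.min(2))/60,0,1))[...,None]
    def cost(p):
        if board: M=[poly(n,*p[:3],.084,p[3],u0,v0,r,.07)]
        else:
            M=[poly(n,*p[:3],p[3],.012,u0,v0,r),poly(n,*p[:3],p[4],.010,u0,v0,r)]
        A=np.stack([m.ravel() for m in M]+[np.ones(4*r*r)],1); b=a.reshape(4*r*r,-1)
        k=np.linalg.lstsq(A,b,rcond=None)[0]; return ((b-A@k)**2).mean()
    p0=list(x0)+([.007] if board else [S*.85,S*1.02]); d=[.004,.004,.1]+([.003] if board else [.003,.003])
    o=minimize(cost,p0,method='Nelder-Mead',options=dict(initial_simplex=np.array([p0]+[np.array(p0)+e for e in np.diag(d)]),xatol=5e-5,fatol=1e-6,maxiter=2000))
    return o.x,o.fun
for n in('top','side'):
    im=np.load(f'pics/{n}.npz')['im']
    for nm,x0,S,r in(('p',(.3985,.28,-.32),.036,13),('s',(.469,-.0485,-.03),.02,9)):
        f=1.25 if n=='side' else 1
        print(n,nm,'chip',*[np.round(v,4) for v in run(n,im,x0,S,int(r*f),0)],'board',*[np.round(v,4) for v in run(n,im,x0,S,int(32*f),1)])
E
python3 b.py
```

```text
top p chip [ 0.3981  0.2798 -0.3279  0.032   0.0355] 82.446 board [ 0.3984  0.2788 -0.337   0.0073] 0.0448
top s chip [ 0.4687 -0.0487 -0.0379  0.0151  0.0213] 6.937 board [ 0.4723 -0.0502 -0.0324 -0.0192] 0.0268
side p chip [ 0.3962  0.2807 -0.3422  0.0312  0.0404] 2212.0908 board [ 0.3876  0.284  -0.334   0.0124] 0.0492
side s chip [ 0.4695 -0.0435 -0.0213  0.0258  0.0682] 912.7727 board [ 0.4639 -0.0447 -0.0295  0.0073] 0.0148
```

```bash
cat > go.py <<'E'
import sys,numpy as np
from workcell import robot
from scipy.spatial.transform import Rotation as Ro
x,y,z,phi=map(float,sys.argv[1:5])
s=robot.get_state(); R=Ro.from_rotvec(s['eef_rot']).as_matrix()
ph=np.arctan2(R[1,1],R[0,1]); d=(phi-ph+np.pi/2)%np.pi-np.pi/2
if len(sys.argv)>5: d=(phi-ph+np.pi/4)%(np.pi/2)-np.pi/4
t=R.T@(np.array([x,y,z])-s['eef_pos'])/.04
print('t',round(s['t'],2),'pos',s['eef_pos'].round(4),'phi',round(ph,4),'w',round(s['gripper_width'],4),'F',s['wrist_force'].round(1),s['finger_force'])
print('shift units',t.round(3),'spin',round(-d,4),'q',s['qpos'].round(2))
# shift after spin
a=Ro.from_rotvec([0,0,-d]).as_matrix(); print('shift if spun first',(a.T@t).round(3), 'n rows',np.ceil(np.linalg.norm(t)))
E
python3 go.py .3923 -.2872 .30 .851
```

```text
t 0.1 pos [0.2242 0.5022 0.4042] phi 1.151 w 0.0857 F [ 0.6 -0.3 -0.6] 0.0
shift units [-11.882 -16.306   2.621] spin 0.3 q [ 1.08  0.3   1.52 -0.    1.32 -0.07]
shift if spun first [-16.17  -12.066   2.621] n rows 21.0
```

play_rows:
  series:
    - [[-0.594,-0.815,0.13,0],[-0.594,-0.815,0.13,0],[-0.594,-0.815,0.13,0],[-0.594,-0.815,0.13,0],[-0.594,-0.815,0.13,0]]
  claw: 0.6
  squeeze: 40

```text
t: 0.6
eef_pos: [0.2661, 0.3034, 0.3782]
eef_rot: [-0.654, -3.073, 0.0]
wrist_force: [1.2, 0.2, 0.7]
gripper_width: 0.0683
finger_force: 0.0
```

play_rows:
  series:
    - [[-0.594,-0.815,0.13,0],[-0.594,-0.815,0.13,0],[-0.594,-0.815,0.13,0],[-0.594,-0.815,0.13,0],[-0.594,-0.815,0.13,0]]

```text
t: 1.1
eef_pos: [0.308, 0.1062, 0.3525]
eef_rot: [0.654, 3.072, 0.0]
wrist_force: [0.5, -0.0, -0.6]
gripper_width: 0.0686
finger_force: 0.0
```

play_rows:
  series:
    - [[-0.594,-0.815,0.13,0],[-0.594,-0.815,0.13,0],[-0.594,-0.815,0.13,0],[-0.594,-0.815,0.13,0],[-0.594,-0.815,0.13,0]]

```text
t: 1.6
eef_pos: [0.3502, -0.0913, 0.3265]
eef_rot: [0.655, 3.072, 0.0]
wrist_force: [0.9, 0.5, -0.4]
gripper_width: 0.0682
finger_force: 0.0
```

play_rows:
  series:
    - [[-0.594,-0.815,0.13,0],[-0.594,-0.815,0.13,0],[-0.594,-0.815,0.13,0],[-0.594,-0.815,0.13,0],[-0.594,-0.815,0.13,0]]

```text
t: 2.1
eef_pos: [0.3923, -0.2886, 0.3002]
eef_rot: [-0.655, -3.072, -0.0]
wrist_force: [0.4, -0.4, -0.3]
gripper_width: 0.0684
finger_force: 0.0
```

play_rows:
  series:
    - [[0,0,0,0.15],[0,0,0,0.15],[0,0,0,0]]

```text
t: 2.4
eef_pos: [0.3923, -0.287, 0.3003]
eef_rot: [-1.11, -2.938, -0.0]
wrist_force: [-0.4, -0.4, -0.6]
gripper_width: 0.0684
finger_force: 0.0
```

```bash
python3 go.py .3923 -.2872 .176 .851
```

```text
t 2.4 pos [ 0.3923 -0.287   0.3003] phi 0.848 w 0.0684 F [-0.4 -0.4 -0.6] 0.0
shift units [-7.000e-03 -3.000e-03  3.107e+00] spin -0.003 q [-0.71  0.28  1.81  0.    1.05 -1.56]
shift if spun first [-7.000e-03 -3.000e-03  3.107e+00] n rows 4.0
```

play_rows:
  series:
    - [[0,0,0.9,0],[0,0,0.9,0],[0,0,0.8,0],[0,0,0.35,0],[0,0,0,0]]

```text
t: 2.9
eef_pos: [0.392, -0.2863, 0.1809]
eef_rot: [-1.098, -2.94, -0.002]
wrist_force: [0.9, 0.4, 0.9]
gripper_width: 0.0682
finger_force: 0.0
```

```bash
python3 -c "
from h import *
im,d=snap('side')
u,v=proj('side',[[.392,-.287,.03]])[0].astype(int);print(u,v)
cv2.imwrite('pics/a1.png',cv2.resize(im[v-50:v+40,u-60:u+60,::-1],(800,600),interpolation=cv2.INTER_CUBIC))"; python3 go.py .3923 -.2872 .176 .851
```

```text
459 217
t 2.95 pos [ 0.3924 -0.2866  0.1823] phi 0.8547 w 0.0685 F [ 0.2 -1.2  0.1] 0.0
shift units [-0.009 -0.012  0.159] spin 0.0037 q [-0.71  0.48  1.87  0.    0.79 -1.56]
shift if spun first [-0.009 -0.012  0.159] n rows 1.0
```

View pics/a1.png

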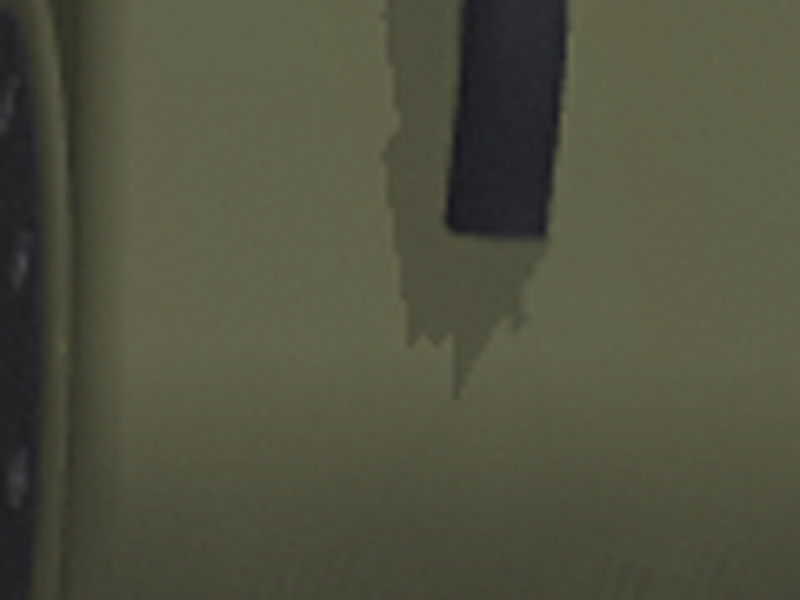

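The side view is blocked by the arm: only the hand's link and its shadow show. I'll narrow the fingers and feel down for the bench.

play_rows:
  series:
    - [[0,0,0.1,0],[0,0,0,0],[0,0,0,0]]
  claw: 0.2

```text
t: 3.25
eef_pos: [0.3925, -0.2869, 0.1794]
eef_rot: [1.105, 2.94, -0.001]
wrist_force: [-0.4, -1.1, -0.1]
gripper_width: 0.0512
finger_force: 0.0
```

play_rows:
  series:
    - [[0,0,0.05,0],[0,0,0,0]]

```text
t: 3.45
eef_pos: [0.3924, -0.2868, 0.1767]
eef_rot: [1.106, 2.94, -0.0]
wrist_force: [0.2, 0.6, 0.2]
gripper_width: 0.0511
finger_force: 0.0
```

play_rows:
  series:
    - [[0,0,0.05,0],[0,0,0,0]]

```text
t: 3.65
eef_pos: [0.3923, -0.2868, 0.1745]
eef_rot: [-1.106, -2.94, -0.0]
wrist_force: [-0.1, -0.1, 0.3]
gripper_width: 0.0512
finger_force: 0.0
```

```bash
python3 go.py .3923 -.2872 .176 .851
```

```text
t 3.65 pos [ 0.3923 -0.2868  0.1745] phi 0.8511 w 0.0512 F [-0.1 -0.1  0.3] 0.0
shift units [-0.006 -0.008 -0.038] spin 0.0001 q [-0.71  0.49  1.87 -0.    0.77 -1.56]
shift if spun first [-0.006 -0.008 -0.038] n rows 1.0
```

play_rows:
  series:
    - [[0,0,0.05,0],[0,0,0,0]]

```text
t: 3.85
eef_pos: [0.3923, -0.2868, 0.1724]
eef_rot: [-1.106, -2.94, -0.0]
wrist_force: [0.0, 0.5, -0.3]
gripper_width: 0.0508
finger_force: 0.0
```

play_rows:
  series:
    - [[0,0,0.05,0],[0,0,0,0]]

```text
t: 4.05
eef_pos: [0.3923, -0.2868, 0.1704]
eef_rot: [-1.106, -2.94, -0.0]
wrist_force: [0.6, 0.3, -0.2]
gripper_width: 0.0511
finger_force: 0.0
```

play_rows:
  series:
    - [[0,0,0,0],[0,0,0,0],[0,0,0,0],[0,0,0,0]]
  claw: -0.4

```text
t: 4.45
eef_pos: [0.3927, -0.2871, 0.1716]
eef_rot: [1.106, 2.939, -0.001]
wrist_force: [-1.4, 0.7, 12.3]
gripper_width: 0.0423
finger_force: 45.5
```

play_rows:
  series:
    - [[0,0,-0.2,0],[0,0,-0.6,0],[0,0,-1.0,0],[0,0,-0.4,0],[0,0,0,0]]

```text
t: 4.95
eef_pos: [0.3926, -0.287, 0.261]
eef_rot: [1.105, 2.937, -0.002]
wrist_force: [-0.1, 0.3, -1.5]
gripper_width: 0.0425
finger_force: 41.4
```

```bash
python3 go.py .3982 .2795 .25 1.239
```

```text
t 4.95 pos [ 0.3926 -0.287   0.261 ] phi 0.8511 w 0.0425 F [-0.1  0.3 -1.5] 41.44346058368683
shift units [ 9.232 10.742  0.236] spin -0.3879 q [-0.71  0.34  1.84 -0.    0.96 -1.56]
shift if spun first [ 4.483 13.437  0.236] n rows 15.0
```

play_rows:
  series:
    - [[0.6,0.7,0,0],[0.62,0.72,0,0],[0.62,0.72,0,0],[0.62,0.72,0,0],[0.62,0.72,0,0]]

```text
t: 5.45
eef_pos: [0.3935, -0.0964, 0.2576]
eef_rot: [-1.106, -2.938, 0.0]
wrist_force: [1.7, -0.4, -0.5]
gripper_width: 0.0427
finger_force: 41.4
```

play_rows:
  series:
    - [[0.62,0.72,0,0],[0.62,0.72,0,0],[0.62,0.72,0,0],[0.62,0.72,0,0],[0.62,0.72,0,0]]

```text
t: 5.95
eef_pos: [0.3952, 0.0936, 0.2577]
eef_rot: [-1.106, -2.939, 0.001]
wrist_force: [1.5, 0.0, -1.0]
gripper_width: 0.0424
finger_force: 41.4
```

play_rows:
  series:
    - [[0.62,0.72,0,0],[0.62,0.72,0,0],[0.62,0.72,0,0],[0.62,0.72,0,0],[0.57,0.68,0,0]]

```text
t: 6.45
eef_pos: [0.3973, 0.2812, 0.2573]
eef_rot: [-1.105, -2.939, 0.002]
wrist_force: [0.9, 0.2, -0.9]
gripper_width: 0.0428
finger_force: 41.4
```

play_rows:
  series:
    - [[0,0,0,-0.13],[0,0,0,-0.13],[0,0,0,-0.128],[0,0,0,0],[0,0,0,0]]

```text
t: 6.95
eef_pos: [0.3978, 0.2795, 0.2579]
eef_rot: [-0.525, -3.096, 0.001]
wrist_force: [-0.6, -0.1, -1.7]
gripper_width: 0.0423
finger_force: 41.5
```

```bash
python3 go.py .3982 .2795 .20 1.239; python3 -c "
from h import *
im,d=snap('side');it,d=snap('top')
cv2.imwrite('pics/a2.png',np.hstack([cv2.resize(im[240:360,140:280,::-1],(420,360),interpolation=cv2.INTER_CUBIC),cv2.resize(it[250:350,130:235,::-1],(378,360),interpolation=cv2.INTER_CUBIC)]))"
```

```text
t 6.95 pos [0.3978 0.2795 0.2579] phi 1.2351 w 0.0423 F [-0.6 -0.1 -1.7] 41.4558470249176
shift units [-0.01   0.006  1.446] spin -0.0039 q [ 0.54  0.34  1.84  0.    0.96 -0.7 ]
shift if spun first [-0.01   0.006  1.446] n rows 2.0
```

View pics/a2.png

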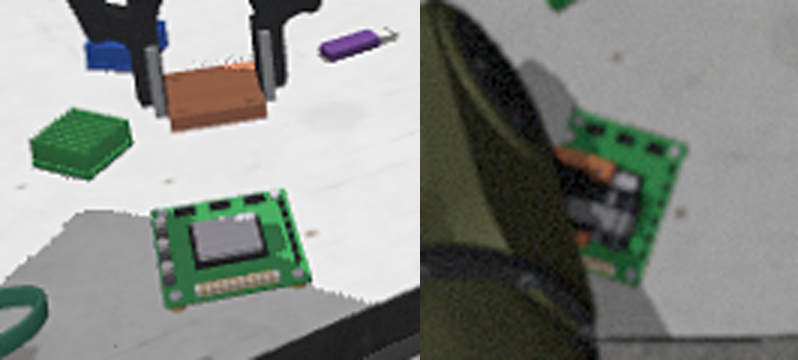

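Left (side): the plate is gripped level, directly over the board. Right (top): the arm hides half of it. Lowering.

play_rows:
  series:
    - [[0,0,0.6,-0.004],[0,0,0.6,0],[0,0,0.4,0],[0,0,0.2,0],[0,0,0,0]]

```text
t: 7.55
eef_pos: [0.3978, 0.2795, 0.186]
eef_rot: [-0.514, -3.098, 0.002]
wrist_force: [-0.4, 1.3, -0.2]
gripper_width: 0.0427
finger_force: 41.4
```

play_rows:
  series:
    - [[0,0,0.02,0],[0,0,0,0],[0,0,0,0]]

```text
t: 7.85
eef_pos: [0.3981, 0.2797, 0.1865]
eef_rot: [0.513, 3.099, 0.001]
wrist_force: [-0.0, -1.0, -1.9]
gripper_width: 0.0429
finger_force: 41.4
```

```bash
python3 go.py .3982 .2795 .1836 1.239; python3 -c "
from h import *
im,d=snap('side')
cv2.imwrite('pics/a3.png',cv2.resize(im[280:360,170:270,::-1],(750,600),interpolation=cv2.INTER_CUBIC))"
```

```text
t 7.85 pos [0.3981 0.2797 0.1865] phi 1.2428 w 0.0429 F [-0.  -1.  -1.9] 41.438108682632446
shift units [-0.004 -0.003  0.074] spin 0.0038 q [ 0.54  0.47  1.87 -0.    0.8  -0.71]
shift if spun first [-0.004 -0.003  0.074] n rows 1.0
```

View pics/a3.png

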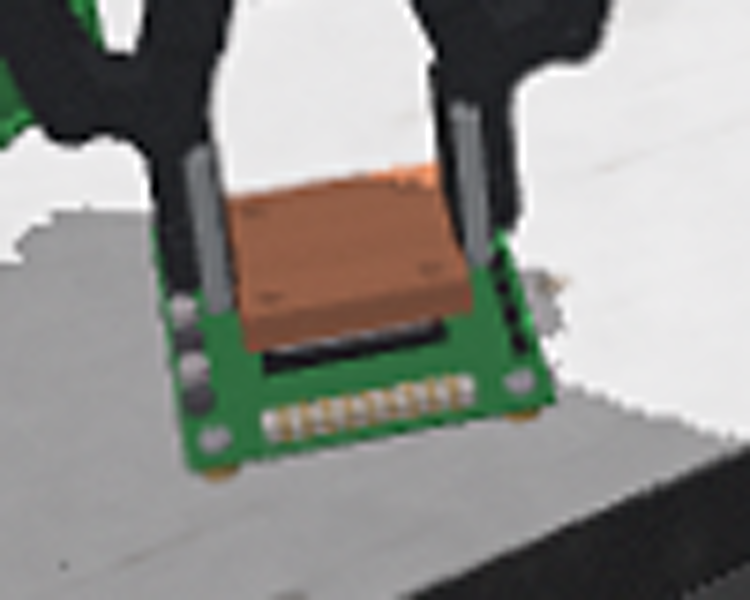

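play_rows:
  series:
    - [[0,0,0.04,0],[0,0,0,0],[0,0,0,0]]

```text
t: 8.2
eef_pos: [0.398, 0.2796, 0.1843]
eef_rot: [-0.513, -3.099, 0.0]
wrist_force: [0.1, 0.4, -1.8]
gripper_width: 0.0429
finger_force: 41.4
```

play_rows:
  series:
    - [[0,0,0.03,0],[0,0,0,0],[0,0,0,0]]

```text
t: 8.5
eef_pos: [0.398, 0.2796, 0.1836]
eef_rot: [0.512, 3.099, 0.0]
wrist_force: [-3.2, -2.3, 8.1]
gripper_width: 0.0427
finger_force: 42.4
```

play_rows:
  series:
    - [[0,0,-0.01,0],[0,0,0,0],[0,0,0,0]]
  claw: 0.3

```text
t: 8.8
eef_pos: [0.398, 0.2796, 0.1834]
eef_rot: [-0.513, -3.099, 0.0]
wrist_force: [0.5, 0.2, 0.2]
gripper_width: 0.0555
finger_force: 0.0
```

play_rows:
  series:
    - [[0,0,-0.3,0],[0,0,-0.6,0],[0,0,-1,0],[0,0,-0.6,0],[0,0,0,0]]

```text
t: 9.3
eef_pos: [0.3984, 0.2799, 0.2875]
eef_rot: [0.512, 3.095, 0.006]
wrist_force: [0.1, -0.9, 0.5]
gripper_width: 0.0558
finger_force: 0.0
```

```bash
python3 go.py .542 .2104 .25 1.2495; python3 -c "
from h import *
im,d=snap('side');it,d=snap('top')
print(fit('top',it,(.398,.2795,-.33),.044,.044,.012,.020,r=16))
cv2.imwrite('pics/a4.png',np.hstack([cv2.resize(im[280:360,170:270,::-1],(400,320),interpolation=cv2.INTER_CUBIC),cv2.resize(it[264:344,132:232,::-1],(400,320),interpolation=cv2.INTER_CUBIC)]))"
```

```text
t 9.3 pos [0.3984 0.2799 0.2875] phi 1.243 w 0.0558 F [ 0.1 -0.9  0.5] 0.0
shift units [-3.955 -0.492  0.951] spin -0.0065 q [ 0.54  0.3   1.82  0.    1.02 -0.71]
shift if spun first [-3.951 -0.518  0.951] n rows 5.0
(array([ 0.40231346,  0.26869304, -0.15865825]), np.float64(810.9041041085002))
```

View pics/a4.png

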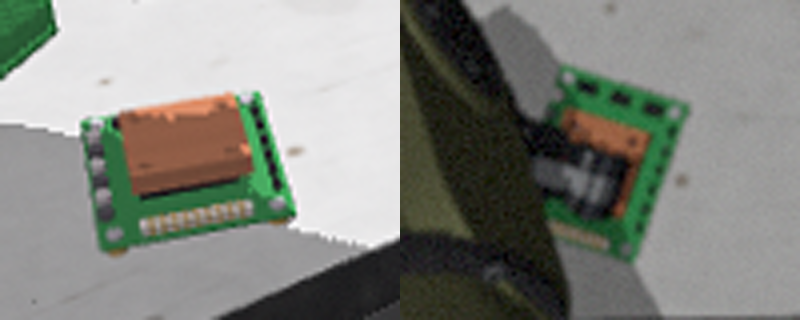

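Both views show the plate lying flat and square on the processor. Now to the large heat sink.

play_rows:
  series:
    - [[-0.79,-0.1,0.15,0],[-0.79,-0.1,0.2,0],[-0.79,-0.1,0.2,0],[-0.79,-0.1,0.2,0],[-0.79,-0.1,0.2,-0.006]]

```text
t: 9.9
eef_pos: [0.5419, 0.209, 0.2438]
eef_rot: [-0.503, -3.099, 0.002]
wrist_force: [0.6, 1.0, 0.1]
gripper_width: 0.0553
finger_force: 0.0
```

play_rows:
  series:
    - [[0,0,0,0],[0,0,0,0]]

```text
t: 10.1
eef_pos: [0.5409, 0.2094, 0.244]
eef_rot: [-0.504, -3.098, 0.002]
wrist_force: [0.1, -0.1, 0.6]
gripper_width: 0.0552
finger_force: 0.0
```

```bash
python3 go.py .542 .2104 .176 1.2495; python3 -c "
from h import *
im,d=snap('side');it,d=snap('top')
for n,i in(('top',it),('side',im)): print(fit(n,i,(.398,.2795,-.33),.044,.044,.012,.020,r=17))
cv2.imwrite('pics/a5.png',np.hstack([cv2.resize(im[230:310,170:270,::-1],(400,320),interpolation=cv2.INTER_CUBIC),cv2.resize(it[264:344,132:232,::-1],(400,320),interpolation=cv2.INTER_CUBIC)]))"
```

```text
t 10.1 pos [0.5409 0.2094 0.244 ] phi 1.2481 w 0.0552 F [ 0.1 -0.1  0.6] 0.0
shift units [-0.021  0.034  1.699] spin -0.0014 q [ 0.31  0.54  1.58  0.    1.02 -0.94]
shift if spun first [-0.022  0.034  1.699] n rows 2.0
(array([0.38097059, 0.26441192, 0.14202628]), np.float64(2.2228563058949415))
(array([ 0.39147695,  0.28299796, -0.53189674]), np.float64(672.3622320028531))
```

View pics/a5.png

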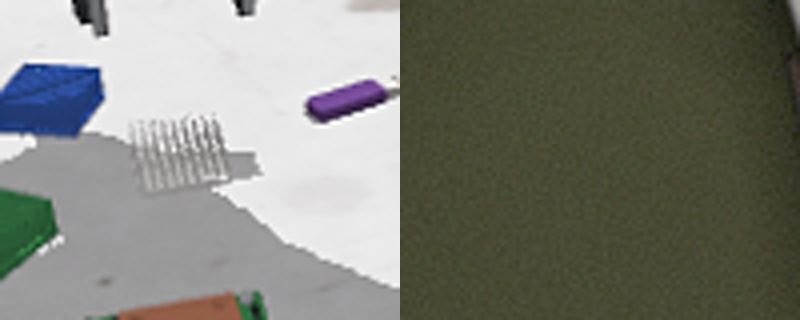

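Side view: the heat sink's fin ends face the camera, so the fins run along board x. The fingers are above it and the arm blocks the top view. Descending.

play_rows:
  series:
    - [[-0.02,0.034,0.6,0],[0,0,0.6,0],[0,0,0.4,0],[0,0,0.1,0],[0,0,0,0]]

```text
t: 10.7
eef_pos: [0.5421, 0.2111, 0.1775]
eef_rot: [-0.503, -3.101, 0.0]
wrist_force: [1.0, 0.3, -0.5]
gripper_width: 0.0553
finger_force: 0.0
```

play_rows:
  series:
    - [[0,0,0,0],[0,0,0,0],[0,0,0,0],[0,0,0,0]]
  claw: -0.4
  squeeze: 30

```text
t: 11.1
eef_pos: [0.5426, 0.211, 0.1788]
eef_rot: [0.503, 3.099, 0.002]
wrist_force: [-0.5, -0.4, 7.2]
gripper_width: 0.0378
finger_force: 31.2
```

```bash
python3 go.py .542 .2104 .176 1.2495
```

```text
t 11.1 pos [0.5426 0.211  0.1788] phi 1.249 w 0.0378 F [-0.5 -0.4  7.2] 31.243870854377747
shift units [ 0.01  -0.018  0.069] spin -0.0005 q [ 0.31  0.65  1.59  0.    0.9  -0.94]
shift if spun first [ 0.01  -0.018  0.069] n rows 1.0
```

play_rows:
  series:
    - [[0,0,-0.2,0],[0,0,-0.6,0],[0,0,-1.0,0],[0,0,-0.6,0],[0,0,0,0]]

```text
t: 11.6
eef_pos: [0.5428, 0.211, 0.2779]
eef_rot: [0.502, 3.095, 0.005]
wrist_force: [1.1, -0.3, -1.1]
gripper_width: 0.0382
finger_force: 30.5
```

```bash
python3 go.py .52 -.03 .28 1.2495
```

```text
t 11.6 pos [0.5428 0.211  0.2779] phi 1.249 w 0.0382 F [ 1.1 -0.3 -1.1] 30.464535355567932
shift units [-1.365 -5.895 -0.069] spin -0.0005 q [ 0.31  0.5   1.55 -0.    1.08 -0.94]
shift if spun first [-1.363 -5.896 -0.069] n rows 7.0
```

play_rows:
  series:
    - [[-0.2,-0.9,0,0],[-0.23,-1,0,0],[-0.23,-1,0,0],[-0.23,-1,0,0],[-0.23,-1,0,0]]

```text
t: 12.1
eef_pos: [0.5222, 0.0092, 0.2732]
eef_rot: [-0.503, -3.1, 0.0]
wrist_force: [1.3, -0.7, -0.2]
gripper_width: 0.0379
finger_force: 30.5
```

play_rows:
  series:
    - [[-0.23,-1,0,0],[0,0,0,0]]

```text
t: 12.3
eef_pos: [0.5183, -0.0338, 0.2732]
eef_rot: [-0.51, -3.099, 0.001]
wrist_force: [0.7, 1.0, 0.1]
gripper_width: 0.0384
finger_force: 30.5
```

```bash
cat > c.py <<'E'
from h import *
import sys
im,d=snap('side');it,d=snap('top')
# plate/stack fit in hue-ish space
x,y,t,s,z0,z1,r=map(float,sys.argv[1:8])
for n,i in(('top',it),('side',im)): print(n,fit(n,i,(x,y,t),s,s,z0,z1,r=int(r)))
E
python3 c.py .398 .2795 -.33 .044 .012 .020 14; python3 -c "
from h import *
im=np.load('pics/side.npz')['im'];it=np.load('pics/top.npz')['im']
for n,i in(('top',it),('side',im)):
  for z in(.020,):
    c,s=np.cos(-.33),np.sin(-.33)
cv2.imwrite('pics/a6.png',np.hstack([cv2.resize(im[285:355,177:257,::-1],(400,350),interpolation=cv2.INTER_CUBIC),cv2.resize(it[270:340,142:222,::-1],(400,350),interpolation=cv2.INTER_CUBIC)]))"
```

```text
top (array([ 0.39772972,  0.27970696, -0.3215001 ]), np.float64(281.6552541214067))
side (array([ 0.39468464,  0.27957406, -0.46556305]), np.float64(1095.8122666893807))
```

View pics/a6.png

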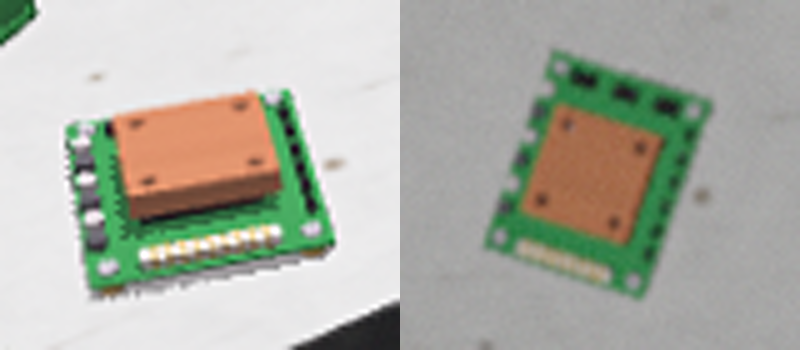

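Both views show the plate flat and centred, and the fit is within 0.5 mm of the chip. Carrying the heat sink over.

```bash
python3 go.py .398 .2796 .26 1.2425
```

```text
t 12.4 pos [ 0.5187 -0.0308  0.2732] phi 1.2471 w 0.0383 F [-0.2  0.  -1.2] 30.501197576522827
shift units [5.328 6.397 0.333] spin 0.0046 q [-0.13  0.38  1.74  0.    1.02 -1.38]
shift if spun first [5.357 6.372 0.333] n rows 9.0
```

play_rows:
  series:
    - [[0.6,0.7,0,0],[0.6,0.72,0,0],[0.6,0.72,0,0],[0.6,0.72,0,0],[0.6,0.72,0,0]]

```text
t: 12.9
eef_pos: [0.4492, 0.146, 0.2734]
eef_rot: [-0.501, -3.101, -0.0]
wrist_force: [0.3, -0.0, -1.5]
gripper_width: 0.0381
finger_force: 30.5
```

play_rows:
  series:
    - [[0.6,0.72,0,0],[0.6,0.72,0,0],[0.6,0.7,0,0],[0.53,0.68,0.3,0.005],[0,0,0,0]]

```text
t: 13.4
eef_pos: [0.3953, 0.2836, 0.2603]
eef_rot: [-0.503, -3.099, 0.001]
wrist_force: [-0.0, -0.5, -0.0]
gripper_width: 0.0383
finger_force: 30.5
```

play_rows:
  series:
    - [[0,0,0,0],[0,0,0,0]]

```text
t: 13.6
eef_pos: [0.3975, 0.2801, 0.2616]
eef_rot: [0.51, 3.1, -0.0]
wrist_force: [0.2, 0.0, -0.1]
gripper_width: 0.0381
finger_force: 30.5
```

```bash
python3 go.py .398 .2796 .1988 1.2425
```

```text
t 13.6 pos [0.3975 0.2801 0.2616] phi 1.2444 w 0.0381 F [ 0.2  0.  -0.1] 30.531224012374878
shift units [-0.015 -0.008  1.569] spin 0.0019 q [ 0.54  0.34  1.84 -0.    0.96 -0.71]
shift if spun first [-0.015 -0.008  1.569] n rows 2.0
```

Down to about 2 mm above, then feel the rest.

play_rows:
  series:
    - [[-0.01,-0.01,0.5,0.002],[0,0,0.5,0],[0,0,0.35,0],[0,0,0.15,0],[0,0,0,0]]

```text
t: 14.1
eef_pos: [0.3981, 0.2792, 0.2012]
eef_rot: [-0.515, -3.098, 0.001]
wrist_force: [-0.3, 0.2, -0.7]
gripper_width: 0.0382
finger_force: 30.5
```

play_rows:
  series:
    - [[0,0,0.03,0],[0,0,0,0],[0,0,0,0]]

```text
t: 14.4
eef_pos: [0.398, 0.2797, 0.2009]
eef_rot: [0.514, 3.098, 0.001]
wrist_force: [-0.2, -0.5, -0.1]
gripper_width: 0.038
finger_force: 30.5
```

```bash
python3 go.py .398 .2796 .1988 1.2425; python3 -c "
from h import *
im,d=snap('side')
cv2.imwrite('pics/a7.png',cv2.resize(im[265:355,165:270,::-1],(700,600),interpolation=cv2.INTER_CUBIC))"
```

```text
t 14.4 pos [0.398  0.2797 0.2009] phi 1.242 w 0.038 F [-0.2 -0.5 -0.1] 30.54380714893341
shift units [-0.001 -0.002  0.052] spin -0.0005 q [ 0.54  0.44  1.87 -0.    0.83 -0.7 ]
shift if spun first [-0.001 -0.002  0.052] n rows 1.0
```

View pics/a7.png

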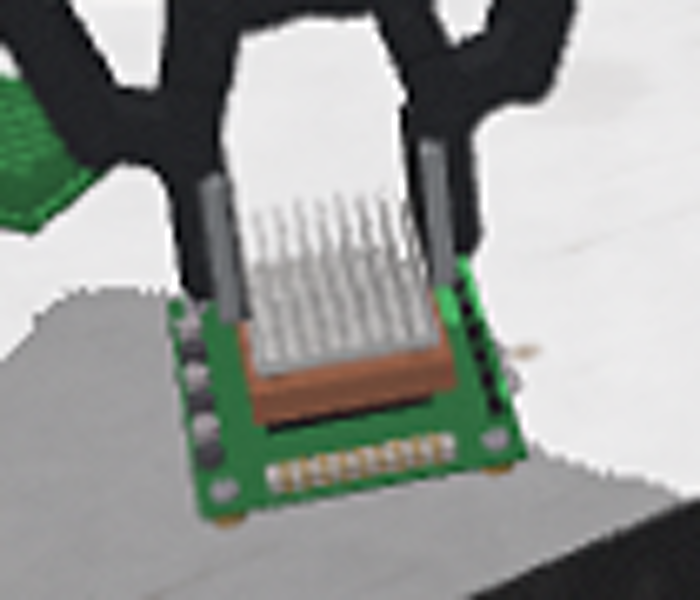

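The heat sink is level just above the plate, centred to about 1 mm.

play_rows:
  series:
    - [[0,0,0.03,0],[0,0,0,0],[0,0,0,0]]

```text
t: 14.75
eef_pos: [0.3978, 0.2797, 0.1991]
eef_rot: [-0.514, -3.099, 0.0]
wrist_force: [0.0, 0.6, -0.6]
gripper_width: 0.0377
finger_force: 30.5
```

play_rows:
  series:
    - [[0,0,0.025,0],[0,0,0,0],[0,0,0,0]]

```text
t: 15.05
eef_pos: [0.3979, 0.2797, 0.1987]
eef_rot: [0.514, 3.099, 0.0]
wrist_force: [-4.5, -2.6, 11.1]
gripper_width: 0.0381
finger_force: 31.8
```

play_rows:
  series:
    - [[0,0,-0.01,0],[0,0,0,0],[0,0,0,0]]
  claw: 0.3

```text
t: 15.35
eef_pos: [0.3978, 0.2797, 0.1984]
eef_rot: [-0.514, -3.099, 0.0]
wrist_force: [-0.2, -0.1, 0.3]
gripper_width: 0.0554
finger_force: 0.0
```

play_rows:
  series:
    - [[0,0,-0.3,0],[0,0,-0.6,0],[0,0,-1,0],[0,0,-0.3,0],[0,0,0,0]]

```text
t: 15.85
eef_pos: [0.398, 0.2798, 0.2887]
eef_rot: [0.514, 3.096, 0.004]
wrist_force: [0.0, 0.2, 0.2]
gripper_width: 0.0556
finger_force: 0.0
```

```bash
python3 go.py .592 -.053 .25 1.897
```

```text
t 15.85 pos [0.398  0.2798 0.2887] phi 1.242 w 0.0556 F [0.  0.2 0.2] 0.0
shift units [-7.273 -6.31   0.966] spin -0.655 q [ 0.54  0.3   1.82 -0.    1.02 -0.7 ]
shift if spun first [-1.924 -9.435  0.966] n rows 10.0
```

play_rows:
  series:
    - [[-0.7,-0.6,0,0],[-0.73,-0.63,0,0],[-0.73,-0.63,0,0],[-0.73,-0.63,0,0],[-0.73,-0.63,0,0]]

```text
t: 16.35
eef_pos: [0.4949, 0.1132, 0.2852]
eef_rot: [-0.514, -3.097, 0.001]
wrist_force: [0.4, 0.4, 0.6]
gripper_width: 0.0551
finger_force: 0.0
```

play_rows:
  series:
    - [[-0.73,-0.63,0,0],[-0.73,-0.63,0,0],[-0.73,-0.63,0,0],[-0.73,-0.63,0,0],[-0.73,-0.66,0,0]]

```text
t: 16.85
eef_pos: [0.5921, -0.0542, 0.2849]
eef_rot: [-0.514, -3.097, -0.0]
wrist_force: [-0.9, 1.0, 0.5]
gripper_width: 0.0557
finger_force: 0.0
```

play_rows:
  series:
    - [[0,0,0.2,-0.14],[0,0,0.2,-0.14],[0,0,0.2,-0.14],[0,0,0.2,-0.14],[0,0,0.2,-0.095]]

```text
t: 17.35
eef_pos: [0.5914, -0.0528, 0.2445]
eef_rot: [0.518, -3.096, -0.001]
wrist_force: [-0.0, 0.4, -0.2]
gripper_width: 0.0557
finger_force: 0.0
```

play_rows:
  series:
    - [[0,0,0,0],[0,0,0,0]]

```text
t: 17.55
eef_pos: [0.5916, -0.0527, 0.2457]
eef_rot: [0.505, -3.099, -0.001]
wrist_force: [-0.4, -0.1, -0.2]
gripper_width: 0.0556
finger_force: 0.0
```

```bash
python3 go.py .592 -.053 .172 1.897; python3 c.py .398 .2795 -.33 .040 .020 .038 13;  python3 -c "
from h import *
im=np.load('pics/side.npz')['im'];it=np.load('pics/top.npz')['im']
cv2.imwrite('pics/a8.png',np.hstack([cv2.resize(im[270:350,167:267,::-1],(400,320),interpolation=cv2.INTER_CUBIC),cv2.resize(it[270:340,138:226,::-1],(400,320),interpolation=cv2.INTER_CUBIC)]))"
```

```text
t 17.55 pos [ 0.5916 -0.0527  0.2457] phi 1.894 w 0.0556 F [-0.4 -0.1 -0.2] 0.0
shift units [-0.011 -0.011  1.843] spin -0.003 q [-0.15  0.57  1.54  0.    1.04 -2.04]
shift if spun first [-0.011 -0.011  1.843] n rows 2.0
top (array([ 0.3974379 ,  0.27776891, -0.32466832]), np.float64(355.5410248478024))
side (array([0.37761201, 0.28025972, 0.15938332]), np.float64(195.33224415314652))
```

View pics/a8.png

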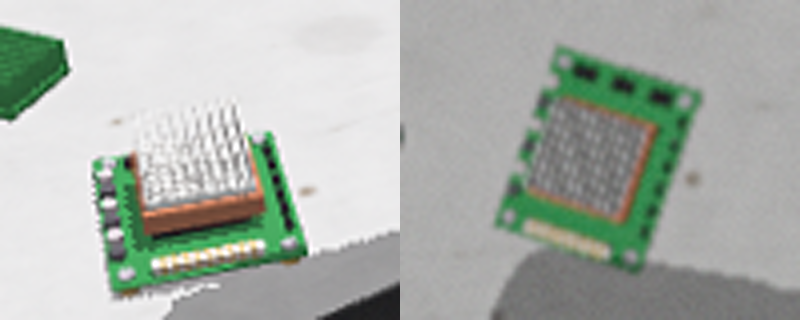

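The heat sink is seated flat on the plate, square and centred: an even copper rim shows apart from parallax. Taking the fan.

play_rows:
  series:
    - [[-0.01,-0.01,0.6,-0.003],[0,0,0.6,0],[0,0,0.4,0],[0,0,0.2,0],[0,0,0,0]]

```text
t: 18.15
eef_pos: [0.5921, -0.053, 0.1738]
eef_rot: [0.514, -3.098, -0.001]
wrist_force: [0.1, 0.1, 0.5]
gripper_width: 0.0559
finger_force: 0.0
```

play_rows:
  series:
    - [[0,0,0,0],[0,0,0,0],[0,0,0,0],[0,0,0,0]]
  claw: -0.4
  squeeze: 25

```text
t: 18.55
eef_pos: [0.5925, -0.0531, 0.1756]
eef_rot: [-0.514, 3.097, -0.001]
wrist_force: [-0.3, 0.3, 6.6]
gripper_width: 0.0391
finger_force: 26.2
```

play_rows:
  series:
    - [[0,0,-0.2,0],[0,0,-0.6,0],[0,0,-1.0,0],[0,0,-0.9,0],[0,0,0,0]]

```text
t: 19.05
eef_pos: [0.5929, -0.0531, 0.2883]
eef_rot: [-0.514, 3.091, -0.004]
wrist_force: [0.6, -0.8, 0.0]
gripper_width: 0.039
finger_force: 25.5
```

```bash
python3 go.py .398 .2796 .28 1.2425
```

```text
t 19.05 pos [ 0.5929 -0.0531  0.2883] phi 1.9 w 0.039 F [ 0.6 -0.8  0. ] 25.538199841976166
shift units [1.922 9.446 0.156] spin 0.6575 q [-0.15  0.51  1.51  0.    1.11 -2.05]
shift if spun first [7.294 6.302 0.156] n rows 10.0
```

play_rows:
  series:
    - [[0.18,0.9,0,0],[0.19,0.94,0,0],[0.19,0.94,0,0],[0.19,0.94,0,0],[0.19,0.94,0,0]]

```text
t: 19.55
eef_pos: [0.4952, 0.1124, 0.2825]
eef_rot: [0.514, -3.099, -0.0]
wrist_force: [0.3, 0.6, -0.6]
gripper_width: 0.0391
finger_force: 25.5
```

play_rows:
  series:
    - [[0.19,0.95,0,0],[0.19,0.95,0,0],[0.2,0.96,0,0],[0.2,0.96,0,0],[0.2,0.96,0,0]]

```text
t: 20.05
eef_pos: [0.3963, 0.2806, 0.2826]
eef_rot: [0.515, -3.099, 0.0]
wrist_force: [-0.6, 1.0, -0.1]
gripper_width: 0.0391
finger_force: 25.5
```

play_rows:
  series:
    - [[0,0,0,0.14],[0,0,0,0.14],[0,0,0,0.14],[0,0,0,0.14],[0,0,0,0.097]]

```text
t: 20.55
eef_pos: [0.3973, 0.2794, 0.2825]
eef_rot: [-0.521, -3.098, 0.0]
wrist_force: [-0.1, -0.1, -0.4]
gripper_width: 0.0389
finger_force: 25.6
```

play_rows:
  series:
    - [[0,0,0,0],[0,0,0,0]]

```text
t: 20.75
eef_pos: [0.3974, 0.2794, 0.2825]
eef_rot: [-0.508, -3.1, 0.0]
wrist_force: [0.0, -0.6, -0.3]
gripper_width: 0.0393
finger_force: 25.6
```

```bash
python3 go.py .398 .2796 .2136 1.2425
```

```text
t 20.75 pos [0.3974 0.2794 0.2825] phi 1.2461 w 0.0393 F [ 0.  -0.6 -0.3] 25.55297166109085
shift units [-0.014  0.009  1.721] spin 0.0036 q [ 0.54  0.3   1.83  0.    1.01 -0.71]
shift if spun first [-0.014  0.009  1.721] n rows 2.0
```

play_rows:
  series:
    - [[-0.014,0.005,0.6,0.003],[0,0,0.5,0],[0,0,0.35,0],[0,0,0.2,0],[0,0,0,0]]

```text
t: 21.25
eef_pos: [0.3979, 0.2794, 0.2158]
eef_rot: [-0.515, -3.098, 0.002]
wrist_force: [0.1, 0.0, -0.0]
gripper_width: 0.039
finger_force: 25.6
```

play_rows:
  series:
    - [[0,0,0.03,0],[0,0,0,0],[0,0,0,0]]

```text
t: 21.55
eef_pos: [0.3981, 0.2796, 0.2159]
eef_rot: [0.517, 3.098, 0.001]
wrist_force: [-0.4, 0.2, -0.4]
gripper_width: 0.0392
finger_force: 25.6
```

```bash
python3 go.py .398 .2796 .2136 1.2425; python3 -c "
from h import *
im,d=snap('side')
cv2.imwrite('pics/a9.png',cv2.resize(im[255:345,165:270,::-1],(700,600),interpolation=cv2.INTER_CUBIC))"
```

```text
t 21.55 pos [0.3981 0.2796 0.2159] phi 1.2403 w 0.0392 F [-0.4  0.2 -0.4] 25.554649829864502
shift units [ 0.004 -0.     0.057] spin -0.0022 q [ 0.54  0.42  1.86  0.    0.86 -0.7 ]
shift if spun first [ 0.004 -0.     0.057] n rows 1.0
```

View pics/a9.png

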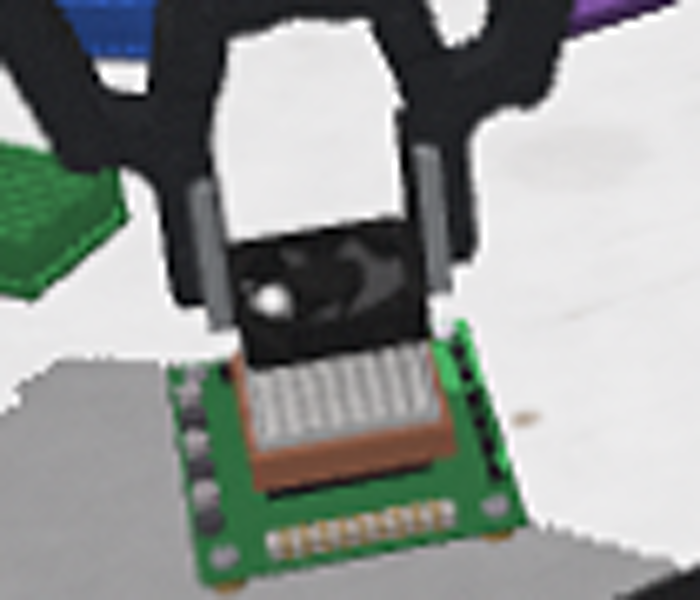

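The fan is level right above the heat sink, with its edges lined up (245 to 430 px).

play_rows:
  series:
    - [[0,0,0.03,0],[0,0,0,0],[0,0,0,0]]

```text
t: 21.9
eef_pos: [0.3981, 0.2795, 0.2141]
eef_rot: [0.517, 3.099, -0.0]
wrist_force: [0.3, -0.9, -0.7]
gripper_width: 0.039
finger_force: 25.6
```

play_rows:
  series:
    - [[0,0,0.025,0],[0,0,0,0],[0,0,0,0]]

```text
t: 22.2
eef_pos: [0.3981, 0.2795, 0.2133]
eef_rot: [0.517, 3.099, 0.0]
wrist_force: [-1.2, -0.7, 5.1]
gripper_width: 0.0388
finger_force: 26.0
```

play_rows:
  series:
    - [[0,0,-0.01,0],[0,0,0,0],[0,0,0,0]]
  claw: 0.3

```text
t: 22.5
eef_pos: [0.398, 0.2795, 0.2134]
eef_rot: [-0.517, -3.099, 0.0]
wrist_force: [-0.9, 0.4, -1.6]
gripper_width: 0.0557
finger_force: 0.0
```

play_rows:
  series:
    - [[0,0,-0.3,0],[0,0,-0.6,0],[0,0,-0.8,0],[0,0,-0.2,0],[0,0,0,0]]

```text
t: 23.0
eef_pos: [0.3981, 0.2796, 0.2911]
eef_rot: [0.517, 3.096, 0.003]
wrist_force: [0.4, 0.2, -0.0]
gripper_width: 0.0555
finger_force: 0.0
```

```bash
python3 go.py .5478 -.2552 .25 .715
```

```text
t 23.0 pos [0.3981 0.2796 0.2911] phi 1.24 w 0.0555 F [ 0.4  0.2 -0. ] 0.0
shift units [ -7.879 -11.431   1.016] spin 0.525 q [ 0.54  0.29  1.82 -0.    1.03 -0.7 ]
shift if spun first [-12.547  -5.942   1.016] n rows 14.0
```

play_rows:
  series:
    - [[-0.56,-0.81,0,0],[-0.56,-0.81,0,0],[-0.56,-0.82,0,0],[-0.56,-0.82,0,0],[-0.56,-0.82,0,0]]

```text
t: 23.5
eef_pos: [0.4509, 0.0872, 0.2886]
eef_rot: [-0.517, -3.097, 0.001]
wrist_force: [1.5, 0.2, -0.3]
gripper_width: 0.0557
finger_force: 0.0
```

play_rows:
  series:
    - [[-0.56,-0.82,0,0],[-0.56,-0.82,0,0],[-0.56,-0.82,0,0],[-0.56,-0.82,0,0],[-0.56,-0.82,0,0]]

```text
t: 24.0
eef_pos: [0.5036, -0.1044, 0.2884]
eef_rot: [-0.517, -3.097, -0.0]
wrist_force: [0.4, 0.0, -0.7]
gripper_width: 0.0555
finger_force: 0.0
```

play_rows:
  series:
    - [[-0.57,-0.81,0,0],[-0.57,-0.81,0,0],[-0.57,-0.81,0,0],[-0.57,-0.81,0,0],[0,0,0.2,0.105]]

```text
t: 24.5
eef_pos: [0.5479, -0.2587, 0.2806]
eef_rot: [0.684, 3.066, -0.001]
wrist_force: [0.5, 0.4, 0.6]
gripper_width: 0.0554
finger_force: 0.0
```

play_rows:
  series:
    - [[0,0,0.2,0.14],[0,0,0.2,0.14],[0,0,0.2,0.14],[0,0,0.1,0],[0,0,0,0]]
  claw: 0

```text
t: 25.0
eef_pos: [0.5476, -0.2548, 0.2522]
eef_rot: [-1.297, -2.859, -0.0]
wrist_force: [0.1, -0.3, 0.1]
gripper_width: 0.0426
finger_force: 0.0
```

```bash
python3 go.py .5478 -.2552 .175 .715;python3 -c "
from h import *
im,d=snap('side');it,d=snap('top')
cv2.imwrite('pics/a10.png',np.hstack([cv2.resize(im[270:350,167:267,::-1],(400,320),interpolation=cv2.INTER_CUBIC),cv2.resize(it[270:340,138:226,::-1],(400,320),interpolation=cv2.INTER_CUBIC)]))"
```

```text
t 25.0 pos [ 0.5476 -0.2548  0.2522] phi 0.7193 w 0.0426 F [ 0.1 -0.3  0.1] 0.0
shift units [-1.500e-02 -1.000e-03  1.929e+00] spin 0.0043 q [-0.5   0.58  1.5  -0.    1.07 -1.22]
shift if spun first [-1.500e-02 -1.000e-03  1.929e+00] n rows 2.0
```

View pics/a10.png

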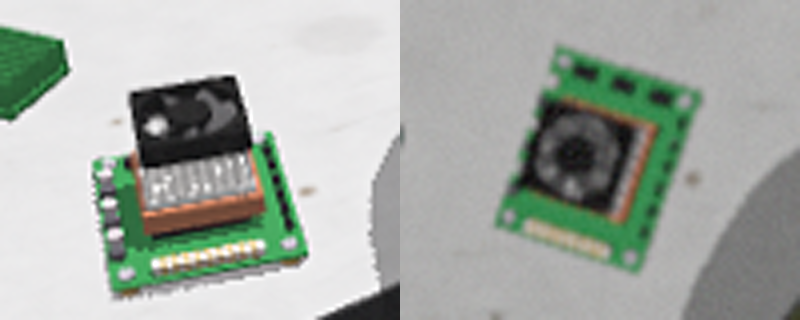

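The stack is flat and square. Now the small heat sink.

play_rows:
  series:
    - [[-0.015,0,0.6,0.003],[0,0,0.6,0],[0,0,0.5,0],[0,0,0.17,0],[0,0,0,0]]

```text
t: 25.6
eef_pos: [0.5481, -0.2553, 0.1783]
eef_rot: [-1.306, -2.856, -0.0]
wrist_force: [0.1, -0.1, 0.5]
gripper_width: 0.0422
finger_force: 0.0
```

play_rows:
  series:
    - [[0,0,0,0],[0,0,0,0],[0,0,0,0],[0,0,0,0]]
  claw: -0.7
  squeeze: 25

```text
t: 26.0
eef_pos: [0.5485, -0.2555, 0.18]
eef_rot: [1.307, 2.855, -0.0]
wrist_force: [0.4, -0.1, 7.1]
gripper_width: 0.0249
finger_force: 25.1
```

play_rows:
  series:
    - [[0,0,-0.2,0],[0,0,-0.6,0],[0,0,-1.0,0],[0,0,-0.4,0],[0,0,0,0]]

```text
t: 26.5
eef_pos: [0.5485, -0.2555, 0.2698]
eef_rot: [1.306, 2.852, -0.001]
wrist_force: [-0.6, 0.1, -0.3]
gripper_width: 0.0249
finger_force: 24.6
```

```bash
python3 go.py .4686 -.0486 .25 -.034 sq
```

```text
t 26.5 pos [ 0.5485 -0.2555  0.2698] phi 0.7122 w 0.0249 F [-0.6  0.1 -0.3] 24.62981323711574
shift units [5.223 1.868 0.473] spin 0.7462 q [-0.5   0.56  1.49 -0.    1.09 -1.21]
shift if spun first [ 5.103 -2.174  0.473] n rows 6.0
```

play_rows:
  series:
    - [[0.84,0.3,0,0],[0.87,0.31,0,0],[0.87,0.31,0,0],[0.87,0.31,0,0],[0.87,0.31,0,0]]

```text
t: 27.0
eef_pos: [0.4808, -0.083, 0.2656]
eef_rot: [-1.307, -2.855, 0.0]
wrist_force: [0.4, 0.3, -0.6]
gripper_width: 0.0249
finger_force: 24.6
```

play_rows:
  series:
    - [[0.9,0.33,0,0],[0,0,0.1,0.149],[0,0,0.1,0.149],[0,0,0.1,0.149],[0,0,0.1,0.149]]

```text
t: 27.5
eef_pos: [0.468, -0.0483, 0.2495]
eef_rot: [-2.095, -2.339, 0.001]
wrist_force: [-0.4, -0.3, 0.3]
gripper_width: 0.0248
finger_force: 24.7
```

play_rows:
  series:
    - [[0,0,0,0.149],[0,0,0,0],[0,0,0,0]]

```text
t: 27.8
eef_pos: [0.4682, -0.0484, 0.2501]
eef_rot: [-2.252, -2.189, 0.001]
wrist_force: [-0.1, 0.2, 0.3]
gripper_width: 0.0246
finger_force: 24.6
```

```bash
python3 go.py .4686 -.0486 .192 -.034
```

```text
t 27.8 pos [ 0.4682 -0.0484  0.2501] phi -0.0284 w 0.0246 F [-0.1  0.2  0.3] 24.646400017663836
shift units [-0.005  0.012  1.453] spin 0.0056 q [-0.18  0.33  1.89 -0.    0.93 -0.15]
shift if spun first [-0.005  0.012  1.453] n rows 2.0
```

play_rows:
  series:
    - [[-0.005,0.012,0.5,0.005],[0,0,0.5,0],[0,0,0.25,0],[0,0,0.15,0],[0,0,0,0]]

```text
t: 28.3
eef_pos: [0.4688, -0.0486, 0.1943]
eef_rot: [-2.261, -2.18, 0.001]
wrist_force: [0.3, -1.0, 0.1]
gripper_width: 0.0247
finger_force: 24.6
```

```bash
python3 go.py .4686 -.0486 .192 -.034; python3 -c "
from h import *
im,d=snap('side')
cv2.imwrite('pics/a11.png',cv2.resize(im[195:270,305:405,::-1],(800,600),interpolation=cv2.INTER_CUBIC))"
```

```text
t 28.3 pos [ 0.4688 -0.0486  0.1943] phi -0.0367 w 0.0247 F [ 0.3 -1.   0.1] 24.645110936835408
shift units [ 0.001 -0.005  0.058] spin -0.0027 q [-0.18  0.43  1.91 -0.    0.8  -0.14]
shift if spun first [ 0.001 -0.005  0.058] n rows 1.0
```

View pics/a11.png

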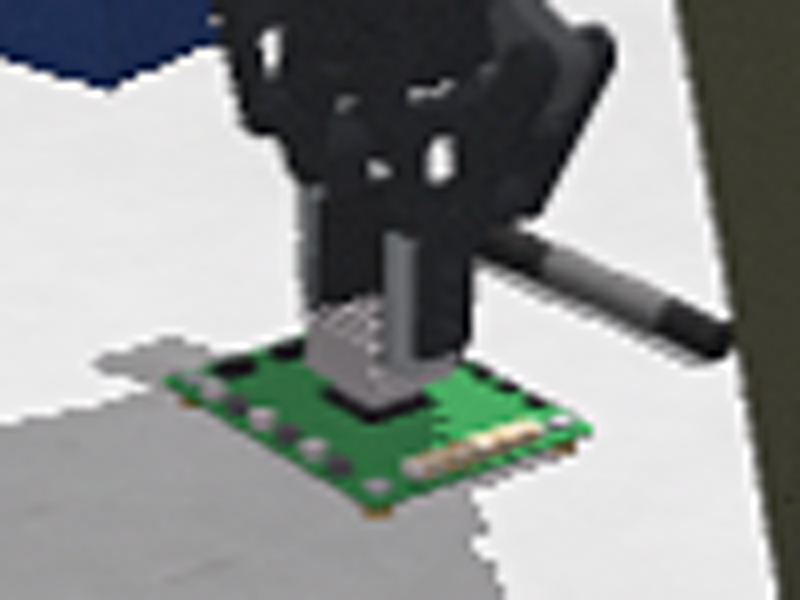

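The small heat sink hovers squarely over the chip. Lowering the last bit.

play_rows:
  series:
    - [[0,0,0.035,0],[0,0,0,0],[0,0,0,0]]

```text
t: 28.65
eef_pos: [0.4689, -0.0486, 0.1937]
eef_rot: [2.263, 2.179, 0.001]
wrist_force: [0.4, 0.1, -0.4]
gripper_width: 0.0248
finger_force: 24.6
```

play_rows:
  series:
    - [[0,0,0.025,0],[0,0,0,0],[0,0,0,0]]

```text
t: 28.95
eef_pos: [0.4689, -0.0486, 0.1923]
eef_rot: [2.263, 2.179, -0.0]
wrist_force: [-0.0, 0.5, -0.6]
gripper_width: 0.0248
finger_force: 24.6
```

play_rows:
  series:
    - [[0,0,0.025,0],[0,0,0,0],[0,0,0,0]]

```text
t: 29.25
eef_pos: [0.4689, -0.0486, 0.1919]
eef_rot: [2.263, 2.179, 0.0]
wrist_force: [-4.7, 0.7, 12.2]
gripper_width: 0.0247
finger_force: 26.0
```

Contact. Release, rise and move away for a final look.

play_rows:
  series:
    - [[0,0,-0.01,0],[0,0,0,0],[0,0,0,0]]
  claw: 0

```text
t: 29.55
eef_pos: [0.4689, -0.0486, 0.1916]
eef_rot: [-2.263, -2.179, 0.0]
wrist_force: [-0.1, -0.6, -1.2]
gripper_width: 0.0425
finger_force: 0.0
```

play_rows:
  series:
    - [[0,0,-0.3,0],[0,0,-0.7,0],[0,0,-1,0],[0,0,-0.6,0],[0,0,0,0]]

```text
t: 30.05
eef_pos: [0.4693, -0.0487, 0.2996]
eef_rot: [2.26, 2.175, 0.006]
wrist_force: [-0.2, 0.0, -0.2]
gripper_width: 0.0429
finger_force: 0.0
```

play_rows:
  series:
    - [[-0.9,0,0,0],[-1,0,0,0],[-1,0,0,0],[-1,0,0,0],[-1,0,0,0]]

```text
t: 30.55
eef_pos: [0.4609, -0.246, 0.2954]
eef_rot: [-2.263, -2.178, 0.0]
wrist_force: [0.6, 0.3, -0.0]
gripper_width: 0.0428
finger_force: 0.0
```

play_rows:
  series:
    - [[-1,0,0,0],[-0.5,0,0,0],[0,0,0,0],[0,0,0,0]]

```text
t: 30.95
eef_pos: [0.459, -0.3042, 0.2952]
eef_rot: [-2.263, -2.177, 0.0]
wrist_force: [-1.2, -0.1, -0.1]
gripper_width: 0.0424
finger_force: 0.0
```

```bash
python3 go.py .4686 -.0486 .192 -.034; python3 -c "
from h import *
im,d=snap('side');it,d=snap('top')
print(fit('top',it,(.4686,-.0486,-.03),.026,.026,.012,.026,r=11))
f=lambda a:cv2.resize(np.ascontiguousarray(a[:,:,::-1]),(400,300),interpolation=cv2.INTER_CUBIC)
cv2.imwrite('pics/a12.png',np.vstack([np.hstack([f(im[208:268,312:392]),f(it[236:296,303:383])]),np.hstack([f(im[275:350,167:267]),f(it[272:338,138:226])])]))"
```

```text
t 30.95 pos [ 0.459  -0.3042  0.2952] phi -0.0385 w 0.0424 F [-1.2 -0.1 -0.1] 0.0
shift units [ 6.392e+00 -3.000e-03  2.585e+00] spin -0.0045 q [-0.65  0.42  1.63  0.    1.09 -0.61]
shift if spun first [6.392 0.026 2.585] n rows 7.0
(array([ 0.46899267, -0.04994301, -0.04942504]), np.float64(85.34672922079304))
```

View pics/a12.png

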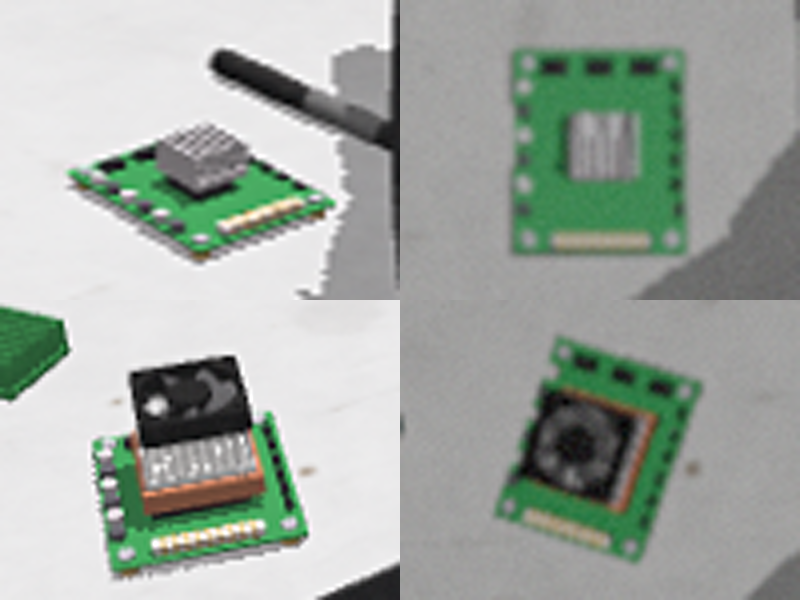

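All parts are seated flat and square. The small heat sink's fit is about 1 mm from the chip centre.

```bash
python3 -c "
from workcell import robot
print(robot.close_job())"
```

```text
the job is handed in; nothing more can be done
None
```

The job is handed in at about 31 s of the 96 s. The plate, large heat sink and fan are stacked on the processor, and the small heat sink is on the small chip. All look flat and square in the final pictures, about 1 mm or less off centre where measured (plate, small heat sink), and the gripper is clear of everything.

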